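# Open the counterweighted book press and load a case notebook

### The job

Lift the book press's beam by its red bar past the balance point and ease it back until it leans on its rubber stop and stays open by itself: the stop is set to a different height every time, so feel for it, do not let the beam slam either way and do not push hard against the stop. Then lay the red notebook flat in the shallow bed of the press, inside the rim, setting it down rather than dropping it. Leave the beam open and the mug, pencil pot and rubber stamp where they are.

Things in the scene. Friction and masses are not known exactly. Their poses are not given: they have to be found in the camera images.
- press: Desk book press, fixed: grey board 405 x 160 x 18 mm, origin on the desk surface, x from its front (robot side) to its rear, z up. The board spans x -170 to +235 mm, y +-80 mm of the origin. Two dark steel cheeks (x 97 to 143 mm, y to +-30 mm, 103 mm high) carry the hinge of the green beam.
- hinge (a point): Hinge axis of the beam, midway between the cheeks: 120 mm behind the press's origin, 85 mm above the desk; the axis runs along the press's y. It has slight friction.
- bar (a point): Centre of the red grip bar: round, 14 mm dia., along the press's y, 92 mm free between two green fork prongs; 250 mm from the hinge axis, level with it when shut (85 mm above the desk). 65 mm are clear between the bar and the green cross-piece behind it. Gripped fore and aft from above, it turns between the fingers as it swings, so the hand can stay upright.
- beam (a joint): Beam angle, rad: 0 shut (level, towards the robot), growing as the bar rises and swings rearward; bar = hinge + 250 mm * (-cos, sin) along press x and z. At the bar it weighs about 3.5 to 5 N when shut, balances somewhere in 0.6 to 1.0 rad, and beyond falls open by itself, pulling up to 4 N; let go earlier it falls shut. It meets its stop anywhere in 1.23 to 1.60 rad.
- foot (a point): Underside centre of the beam's pressing foot, a black disc 44 mm dia., 42 mm below the beam's middle line, 170 mm from the hinge. When open it juts out towards the robot, behind and above the bed.
- weight_mid (a point): Centre of the brass counterweight (60 mm dia., 46 mm wide; mass differs each time), on a steel crank 16 mm thick, 130 mm from the hinge, almost straight above it when shut. It swings rearward and down as the beam opens, until the crank lies on the rubber stop.
- stopstand: Steel block 28 x 50 x 22 mm at the board's rear (origin: centre of its underside, 18 mm above the desk) with a screw and a round rubber pad, the beam's stop. The pad's top is set anywhere 60 to 91 mm above the desk; this reading does not show it. It is springy: past touch, 1 mm more at the bar takes about 0.8 N. Above 25 N on the pad (about 5 N of push at the bar) is too hard.
- bed (a point): Centre of the floor of the press's bed, 18 mm above the desk, 65 mm in front of the press's origin; axes as the press. The blue floor is 104 mm (x) by 74 mm (y) inside a dark wooden rim 10 mm high and 6 mm thick.
- notebook_mid (a point): Centre of a red hardback notebook with a paper edge and a pale label, a rigid block 90 mm (its x) by 60 mm (its y) by 28 mm (z), about 200 g, lying flat on the desk to one side of the press. In the bed its x lies along the press's x (either way round). The point is half-way up, 14 mm above its underside.
- mug: White mug, 80 mm dia., 90 mm high, handle at its +y; origin under its centre. Leave it alone.
- pencil_pot: White round pot with pencils, 72 mm dia., 95 mm high, pencils to 160 mm; origin under its centre. Leave it alone.
- rubber_stamp: Wooden rubber stamp, foot 70 x 40 mm, 70 mm high; origin under its centre. Leave it alone.
Mind the look-alikes: they are no part of the job. What is shaped like the part that bears notebook_mid but blue or turquoise is not meant.

How it is judged:
By the outcome, as a careful person would: the job done as asked, in the order asked, and still so for the second after the job is handed in, with the robot touching nothing.
It also fails if it takes over 72 s, if anything falls off the work surface, if the arm or the gripper's body presses on something with over 40 N, if the wrist force passes 120 N, or if a joint passes its speed limit or range.

### The arm

A 7-joint arm with a two-finger parallel gripper is mounted at the origin on the work surface. World frame = base frame: x ahead of the robot, y to its left, z up, the work surface at z = 0. Lengths are in mm, angles in rad, forces in N, time in s.
With the tool pointing down it reaches from about 400 to 900 mm from the base axis. Payload 5.6 kg.
Tool frame: the origin (TCP) lies midway between the tips of the shut fingers; the grasp point (between the pads) lies 19 mm behind it; z points along the fingers, y is the line along which they close (so a half turn about z gives the same grasp; the last joint's range is limited). The gripper opens to 92 mm and grips with 3 to 60 N. Pads are 20 mm wide; open, the fingers measure 128 mm over their backs; the gripper's body (75 mm by 189 mm) begins 69 mm behind the grasp point.
Start: joints at [1.172, 0.468, -0.012, 1.603, 0.006, 1.071, -0.056], TCP at [226.38, -609.313, 178.692] pointing down, gripper open.
Joint ranges: [-2.53, 2.53], [-0.31, 2.02], [-1.57, 1.55], [0.28, 2.44], [-1.29, 4.43], [0.15, 1.84], [-2.92, 2.92]. Speed limits (rad/s): [2.57, 2.57, 3.14, 3.14, 3.14, 3.14, 3.14].

### API

Orientations are given as a rotation vector (axis times angle).
In Python, from cell import robot, grip, kin, viewer gives the robot as it stands. Calls block until the motion is done:
- robot.movep(position, orientation): joint-space move of the TCP to a pose.
- robot.servo_line(position, feed=150, rotation=None): straight line of the TCP; rotation=None keeps the orientation; feed is the mean speed in mm/s.
- robot.goto_joints(angles): joint-space move.
- grip(opening, newtons=None): opening from 0.0 (shut) to 1.0 (fully open); newtons is the grip in N (None keeps the last); returns when the fingers have stopped.
- robot.hold(seconds).
- kin.ik(position, orientation): joint angles nearest the present ones, or None.
- robot.observe(): the state.
- viewer.read_camera(name): name is "scene" or "top" or "wrist"; returns the picture (400x640x3 uint8, red, green, blue); there is no depth.
- viewer.camera_info(name): a dict with "camera_matrix" (3x3 intrinsics, pixels), "k1" (the pictures are not rectified: a ray, as slopes to the right and down, at radius r is drawn at 1 + k1 r^2 times it, then the intrinsics apply), "R" (3x3) and "t" (3): a world point X has camera coordinates R X + t. Camera axes: x right, y down, z forward; pixel columns grow to the right and rows downward; lengths in mm; the calibration is good to about 2 mm. A picture is of the moment at which its call begins: read the wrist's pose just before it. camera_info takes no time and is no camera call; for the wrist camera it gives the pose at the moment of the call.
A pose or a line that the arm cannot do raises robot.IKError and nothing moves.
- robot.job_done(): hands the job in; it is judged then, once.
Trained networks look in the newest picture that a camera, given by its name, has taken for a name from the list of things; names that differ only in an ending like _2 or _b are one class to them, and where a whole thing is asked for, a point or a joint stands for the part that bears it (a point fixed in the world has none). Each returns a list of dicts, best first, with "confidence" (0 to 1); they miss things now and then, are a little off and sometimes report something else, mostly with a low value. They report only what shows in the picture. A call takes as long as a camera call. They do not tell look-alikes from the thing itself.
- viewer.silhouettes(name, camera): "mask" (400x640 bool, what is visible of it).
- viewer.pinpoint(name, camera): "at" ([x, y, z] in mm, in the coordinates of the camera as it stood for that picture, good to about 4 mm: a listed point, or the origin of a listed thing).
The state is a dict: "t": time; "joints": joint angles; "joint_velocities": joint speeds; "joint_torque": joint torques, N m; "tcp_pos": TCP position; "tcp_rot": TCP orientation; "contact_force": force on the tool from outside, world axes, zero at the start; "wrist_torque": the same for the moment, N m; "grip_width": opening from 0.0 (shut) to 1.0 (fully open); "grip_force": force on a finger pad.
Only numpy, scipy, OpenCV 4.12 (cv2) and the standard library are available. Lean on these libraries where they do the work, as an engineer would, in place of code of your own. Each camera call takes 0.05 s, during which the arm holds its last target. There are 200 camera calls.

## Working session

There is one attempt and no reset: what is moved stays moved. The work goes in short steps, each a Python script; the robot and the scene stay as the last script left them, time stands still between calls to the robot, and variables do not carry over. Pictures are saved under pics/ and viewed, at most 12 in all, crops included, and the job is handed in when it is done.

```bash
ls; mkdir -p pics; cat > h.py <<'E'
import numpy as np, cv2
from cell import robot, grip, kin, viewer
from scipy.spatial.transform import Rotation as Rn
def world(at,cam,info=None):
    i=info or viewer.camera_info(cam); R=np.array(i["R"]);t=np.array(i["t"])
    return R.T@(np.array(at)-t)
def ray_at_z(px,i,z):
    K=np.array(i["camera_matrix"]);R=np.array(i["R"]);t=np.array(i["t"])
    s=np.array([(px[0]-K[0,2])/K[0,0],(px[1]-K[1,2])/K[1,1]]);u=s.copy()
    for _ in range(20): u=s/(1+i["k1"]*(u@u))
    d=R.T@np.array([u[0],u[1],1]);c=-R.T@t
    return c+d*(z-c[2])/d[2]
def proj(X,i):
    K=np.array(i["camera_matrix"]);R=np.array(i["R"]);t=np.array(i["t"])
    c=R@np.array(X)+t;u=c[:2]/c[2];u=u*(1+i["k1"]*(u@u))
    return np.array([K[0,0]*u[0]+K[0,2],K[1,1]*u[1]+K[1,2]])
def save(im,n): cv2.imwrite("pics/"+n,im[:,:,::-1])
E
python3 - <<'E'
from h import *
np.set_printoptions(precision=1,suppress=True)
for cam in("scene","top"):
    save(viewer.read_camera(cam),cam+"0.png"); i=viewer.camera_info(cam)
    for n in("press","hinge","bar","foot","weight_mid","stopstand","bed","notebook_mid","mug","pencil_pot","rubber_stamp"):
        print(cam,n,[(round(d["confidence"],2),world(d["at"],cam,i),proj(world(d["at"],cam,i),i)) for d in viewer.pinpoint(n,cam)])
s=robot.observe();print(s["t"],s["tcp_rot"],s["contact_force"])
E
```

```text
pics
scene press [(0.79, array([551.3, -38.7,  -2.4]), array([302.1, 229.6]))]
scene hinge [(0.61, array([ 682.5, -308.4,   -2.8]), array([204.1, 244. ]))]
scene bar [(0.63, array([424. , -52.4,  80.2]), array([309.1, 181.4])), (0.63, array([ 678.8, -306.7,   -1.7]), array([205. , 242.9])), (0.51, array([697.3, -28.4, 215.3]), array([288.1, 229.2])), (0.46, array([674. , -26. ,  87.8]), array([293.4, 248.5])), (0.17, array([501.9, -45.6,  42.4]), array([304.3, 208.2]))]
scene foot [(0.7, array([501. , -46.3,  43.4]), array([304.2, 207.7])), (0.41, array([482.1, 303.3,  15.9]), array([416.4, 233.7]))]
scene weight_mid [(0.76, array([690.8, -27.4, 216.7]), array([289.3, 226.8]))]
scene stopstand [(0.7, array([758.2, -15.4,  21.8]), array([288.7, 287.7]))]
scene bed [(0.68, array([491.5, -44.8,  21.8]), array([305.5, 209.6]))]
scene notebook_mid [(0.94, array([333.2, 284.8,  14.4]), array([415.2, 196. ])), (0.91, array([482.1, 302.6,  15.5]), array([416.1, 233.7])), (0.61, array([495.7, 167.9,  10.9]), array([371.4, 228.1]))]
scene mug [(0.97, array([ 500.5, -308.8,   -1.3]), array([228
[... 577 characters left out ...]
0.6]))]
top weight_mid [(0.82, array([691.3, -28.2, 215.8]), array([325.5, 130.3]))]
top stopstand [(0.49, array([758.4, -18.8,  19.6]), array([319. , 130.6]))]
top bed [(0.82, array([484.9, -44. ,  20.9]), array([327. , 227.7]))]
top notebook_mid [(0.75, array([498.7, 165.2,  14.6]), array([249.3, 221.5])), (0.7, array([481.7, 301.4,  17. ]), array([197.6, 226.9]))]
top mug [(0.74, array([ 501.1, -306.7,   -1. ]), array([421.7, 224.4]))]
top pencil_pot [(0.62, array([ 679.7, -308.4,    1.2]), array([420.5, 161.6]))]
top rubber_stamp [(0.82, array([662.7, 345.8,   3.6]), array([186.9, 162.2])), (0.68, array([423.6, -53.7,  90.1]), array([332.1, 248.9]))]
1.2 [-3.1 -0.6  0. ] [-0.4  0.1 -0.3]
```

```bash
python3 - <<'E'
import cv2
a=cv2.imread("pics/top0.png")[110:290,150:460]
cv2.imwrite("pics/topc.png",cv2.resize(a,None,fx=2.5,fy=2.5,interpolation=cv2.INTER_CUBIC))
E
```

```text
(no output)
```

View pics/scene0.png

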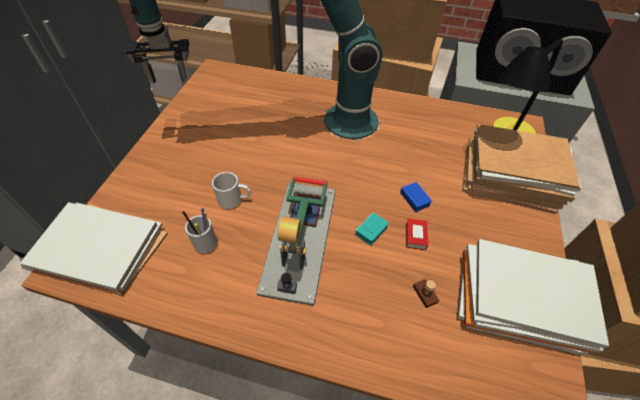

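View pics/topc.png

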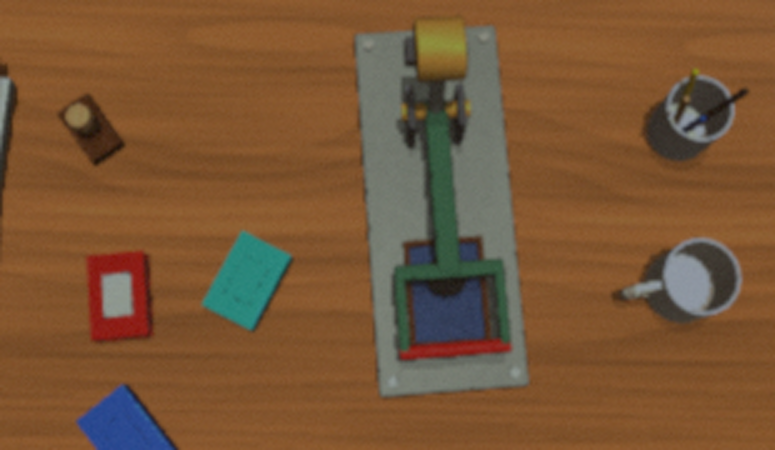

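The lookalikes for the notebook (scene pixels) are blue at (415,196), turquoise at (371,228), and red with a pale label at (416,234). I choose the red one; the top crop confirms it, red with the label at (118,296). The press stands with the bar towards the robot, bar at (309,181). Next I fit the press pose and notebook yaw, then take a wrist look.

```bash
cat >> h.py <<'E'
def down(psi): return (Rn.from_euler('z',psi)*Rn.from_euler('x',np.pi)).as_rotvec()
def red(im,z,info,near):
    h=cv2.cvtColor(im,cv2.COLOR_RGB2HSV)
    m=(((h[...,0]<5)|(h[...,0]>174))&(h[...,1]>170)&(h[...,2]>70)).astype(np.uint8)
    n,l,s,c=cv2.connectedComponentsWithStats(m)
    p=proj(near,info); k=1+min(range(n-1),key=lambda k:np.hypot(*(c[k+1]-p))+(1e3 if s[k+1,4]<60 else 0))
    ct=max(cv2.findContours((l==k).astype(np.uint8),0,1)[0],key=len)[:,0]
    P=np.array([ray_at_z(q,info,z)[:2] for q in ct.astype(float)],np.float32)
    return cv2.minAreaRect(P),s[k]
E
cat > p.py <<'E'
from h import *
from scipy.optimize import least_squares
np.set_printoptions(precision=1,suppress=True)
E
python3 - <<'E'
from p import *
L=np.array([[0,0],[0,0],[-130,0],[-130,0],[-65,0],[-65,0],[-50,0],[-50,0]])
W=np.array([[551.3,-38.7],[551.9,-38.1],[424,-52.4],[424,-55.2],[491.5,-44.8],[484.9,-44],[501,-46.3],[501.2,-45]])
Y=np.array([[690.8,-27.4],[691.3,-28.2],[758.2,-15.4],[758.4,-18.8]])
def f(q):
    c,s=np.cos(q[2]),np.sin(q[2]);R=np.array([[c,-s],[s,c]])
    return np.r_[(L@R.T+q[:2]-W).ravel(),((Y-q[:2])@R)[:,1]]
r=least_squares(f,[551,-38,.1]);print(r.x[:2],r.x[2]); print(r.fun)
# mask of board, top
im=cv2.imread("pics/top0.png")[:,:,::-1].copy();i=viewer.camera_info("top")
print(red(im,28,i,[482,302,28]))
sc=cv2.imread("pics/scene0.png")[:,:,::-1].copy();print(red(sc,28,viewer.camera_info("scene"),[482,302,28]))
x,y,a=r.x;b=np.array([x-130*np.cos(a),y-130*np.sin(a)])
for psi in(a+np.pi/2,a-np.pi/2,a,a+np.pi):
    print(psi,kin.ik([b[0],b[1],260],down(psi)),kin.ik([b[0]+230,b[1]+20,316],down(psi)))
E
```

```text
[552.2 -39.6] 0.10224432822776364
[ 0.9 -0.9  0.3 -1.5 -1.1 -0.5 -1.1  2.3 -4.  -1.4  2.6 -2.2  1.4  1.6
  1.2  0.3 -2.  -2.9  3.  -0.4]
(((477.5391540527344, 299.25213623046875), (89.63284301757812, 61.9432487487793), 6.78720760345459), array([185, 211,  26,  35, 532], dtype=int32))
(((481.5088806152344, 302.57098388671875), (89.27651977539062, 59.11237335205078), 4.821763515472412), array([407, 219,  21,  27, 318], dtype=int32))
1.6730406550226602 [ 0.7  0.  -0.6  2.   0.   1.1  0.1] [ 0.4  0.5 -0.7  1.4  0.3  1.4 -0.1]
-1.468551998567133 None [-0.8  0.7  1.3  1.5 -0.7  1.5 -2.5]
0.10224432822776364 [ 0.5  0.  -0.5  2.   0.   1.1 -1.4] [ 0.3  0.4 -0.4  1.4  0.2  1.4 -1.6]
3.243836981817557 [ 0.8  0.  -0.8  2.   0.   1.1  1.7] [ 0.5  0.5 -0.8  1.4  0.4  1.4  1.4]
```

```bash
python3 - <<'E'
from p import *
a=.1022; b=[552.2-130*np.cos(a),-39.6-130*np.sin(a)]
robot.movep([b[0],b[1],260],down(a+np.pi/2))
grip(0.55,15)
i=viewer.camera_info("wrist");im=viewer.read_camera("wrist");save(im,"w1.png")
for n in("press","bar","foot","bed","hinge"):
    print(n,[(round(d["confidence"],2),world(d["at"],"wrist",i)) for d in viewer.pinpoint(n,"wrist")])
try: print(red(im,88,i,[b[0],b[1],88]))
except Exception as e: print(e)
s=robot.observe();print(s["t"],s["tcp_pos"],s["contact_force"],s["grip_width"])
E
```

```text
press [(0.73, array([549.6, -41.4,   0.7]))]
bar [(0.69, array([424. , -51.8,  83.4])), (0.69, array([672.4, -29.1,  84.5]))]
foot [(0.9, array([506. , -43.4,  39.1]))]
bed [(0.87, array([487. , -45.2,  16.4]))]
hinge [(0.79, array([671.6, -30.1,  85.1])), (0.28, array([ 499.5, -303.9,   -5.2]))]
(((423.1622314453125, -52.5955696105957), (13.049772262573242, 110.91004180908203), 4.975510120391846), array([318, 140,  11,  80, 700], dtype=int32))
4.3833 [422.9 -52.9 260. ] [ 0.5 -0.1  0.6] 0.5509380348618015
```

View pics/w1.png

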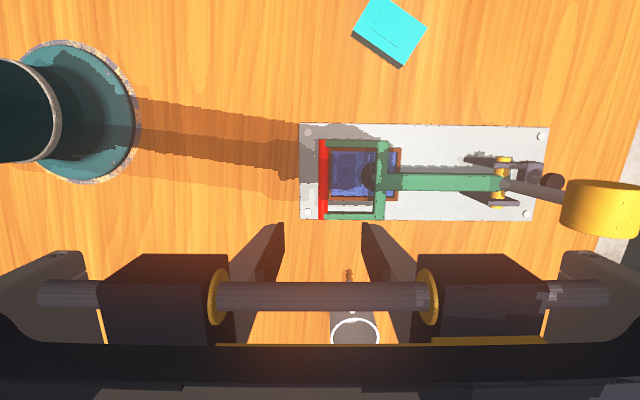

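```bash
cat > arc.py <<'E'
from p import *
A=.095; PX=np.array([np.cos(A),np.sin(A),0]); B0=np.array([423.2,-52.6,85.]); H=B0+250*PX
G=np.array([0,0,-19.])
def n_(th): return -np.cos(th)*PX+np.array([0,0,np.sin(th)])
def t_(th): return np.sin(th)*PX+np.array([0,0,np.cos(th)])
def go(th,off,feed): robot.servo_line(list(H+(250+off)*n_(th)+G),feed=feed)
def F(base,k=3):
    v=[]
    for _ in range(k): robot.hold(.02); v.append(robot.observe()["contact_force"])
    return np.mean(v,0)-base
E
python3 - <<'E'
from arc import *
import json
robot.movep(list(B0+G+[0,0,60]),down(A+np.pi/2))
robot.servo_line(list(B0+G),feed=100)
robot.hold(.2); base=F(0,5); print("base",base)
grip(0.0,15); s=robot.observe();print(s["grip_width"]*92,s["grip_force"],F(base))
off=0
for th in np.arange(.05,1.16,.05):
    go(th,off,90); f=F(base); fn,ft=f@n_(th),f@t_(th)
    print("%.2f n %.1f t %.1f y %.1f off %.2f"%(th,fn,ft,f@np.cross([0,0,1],PX),off))
    if np.linalg.norm(f)>25: break
    off+=np.clip(.1*fn,-.6,.6)
json.dump([list(base),off,float(th)],open("st.json","w")); print(robot.observe()["t"])
E
```

```text
base [ 0.  -0.1 -0.2]
0.4415352944944576 0.0 [ 0.1 -0.3  0.3]
0.05 n -0.2 t 0.0 y -0.0 off 0.00
0.10 n 0.5 t 0.5 y -0.1 off -0.02
0.15 n -0.0 t -0.0 y 0.4 off 0.03
0.20 n 0.3 t -0.2 y 0.4 off 0.03
0.25 n 0.4 t 0.7 y 0.0 off 0.06
0.30 n 0.6 t -0.1 y 0.1 off 0.10
0.35 n -0.0 t 0.4 y 0.2 off 0.16
0.40 n -0.1 t -0.1 y -0.2 off 0.16
0.45 n 0.2 t 0.2 y 0.4 off 0.15
0.50 n 0.3 t -0.2 y -0.2 off 0.16
0.55 n 0.5 t 0.1 y 0.1 off 0.19
0.60 n 0.0 t -0.1 y -0.1 off 0.23
0.65 n 0.0 t -0.0 y 0.1 off 0.23
0.70 n -0.2 t 0.1 y 0.3 off 0.24
0.75 n 0.4 t 0.3 y 0.6 off 0.22
0.80 n 0.3 t 0.2 y -0.0 off 0.26
0.85 n 0.1 t -0.2 y 0.2 off 0.29
0.90 n -0.2 t 0.3 y 0.4 off 0.30
0.95 n 0.2 t -0.0 y 0.2 off 0.28
1.00 n 0.3 t -0.5 y -0.3 off 0.30
1.05 n -0.2 t -0.4 y -0.2 off 0.33
1.10 n 0.2 t 0.0 y -0.2 off 0.32
1.15 n 0.4 t -0.7 y 0.3 off 0.34
14.75
```

```bash
python3 - <<'E'
from arc import *
s=robot.observe();print(s["tcp_pos"],s["grip_width"])
i=viewer.camera_info("wrist");im=viewer.read_camera("wrist")
for n in("bar","foot","bed","hinge","weight_mid"):
    print(n,[(round(d["confidence"],2),world(d["at"],"wrist",i)) for d in viewer.pinpoint(n,"wrist")])
sc=viewer.read_camera("scene")
a=cv2.resize(sc[130:330,200:440],(480,400)); b=cv2.resize(im,(640,400))[:,150:470]
save(np.hstack([a,b]),"c2.png")
E
```

```text
[569.9 -38.5 294.2] 0.00674172055293932
bar [(0.81, array([423.9, -47.2,  81.6]))]
foot [(0.66, array([505.7, -42.5,  41.8]))]
bed [(0.75, array([487.6, -44.3,  16.4])), (0.21, array([755.9, -22.9,  17.2]))]
hinge [(0.79, array([673.4, -31.3,  86.2]))]
weight_mid [(0.82, array([692.8, -24.9, 210.4]))]
```

View pics/c2.png

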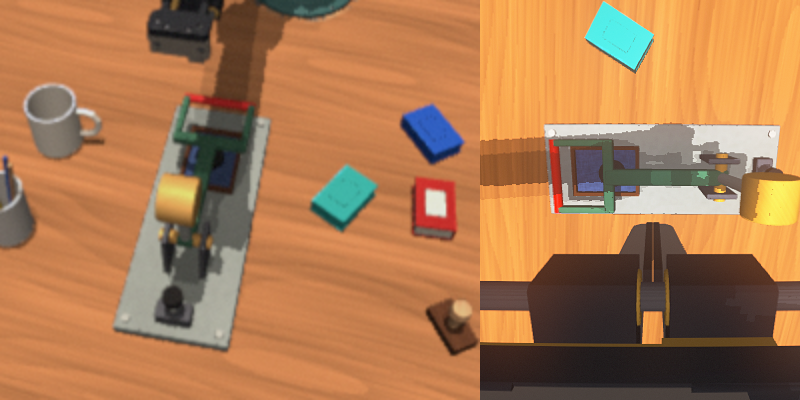

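The beam never moved: the fingers closed on nothing, bar still shut at scene (309,181). I need to check where the fingertips really are against the calibration.

```bash
python3 - <<'E'
from arc import *
s=robot.observe();T=np.array(s["tcp_pos"])
print(s["tcp_rot"],down(A+np.pi/2))
for c in("scene","top","wrist"):
    i=viewer.camera_info(c); print(c,proj(T,i),proj(T+[0,0,69+19],i), -np.array(i["R"]).T@np.array(i["t"]))
    print(np.array(i["R"]))
E
```

```text
[ 2.1  2.3 -0. ] [2.1 2.3 0. ]
scene [298.7 168.5] [298.1 141.9] [1164.   152.2  964.9]
[[-0.3  1.   0. ]
 [ 0.8  0.2 -0.6]
 [-0.6 -0.2 -0.8]]
top [331.6 172.7] [334.4 161.8] [ 344.7   16.9 1212.4]
[[ 0.  -1.   0. ]
 [-1.  -0.  -0.2]
 [ 0.2 -0.  -1. ]]
wrist [322.8 219.9] [322.9 278.5] [563.6  28.4 499.3]
[[ 1.   0.1 -0. ]
 [ 0.1 -1.   0.2]
 [ 0.  -0.2 -1. ]]
```

```bash
python3 - <<'E'
from arc import *
go(1.15,20,100)
im=viewer.read_camera("top");save(cv2.resize(im[90:300,200:480],(800,600),interpolation=cv2.INTER_CUBIC),"t3.png")
print(robot.observe()["joints"],robot.observe()["tcp_pos"])
E
```

```text
[ 0.5  0.3 -0.7  1.6  0.2  1.3 -0.1] [562.4 -39.5 313. ]
```

View pics/t3.png

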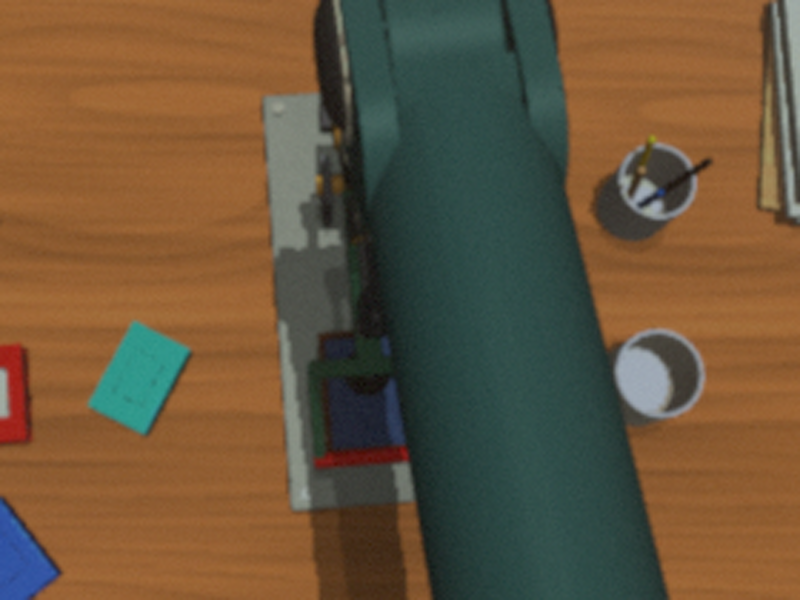

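```bash
python3 - <<'E'
from arc import *
grip(.5,15)
robot.servo_line(list(B0+G+[-40,0,110]),feed=250)
robot.servo_line(list(B0+G+[0,0,50]),feed=200)
robot.hold(.1);base=F(0,5)
robot.servo_line(list(B0+G),feed=80)
robot.hold(.1);s=robot.observe();print(s["t"],s["tcp_pos"],s["grip_width"]*92,F(base))
im=viewer.read_camera("wrist")
save(im,"w4.png")
E
```

```text
18.9167 [423.7 -52.6  66.5] 45.97250360074768 [-0.4 -0.5  0.1]
```

View pics/w4.png

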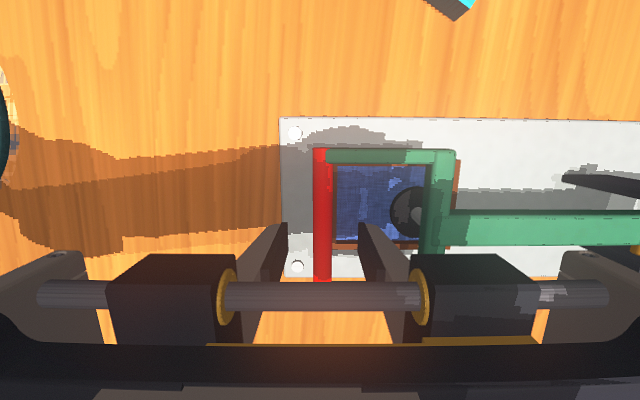

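```bash
python3 - <<'E'
from arc import *
import json
base=F(0,5);json.dump(list(base),open("base.json","w"))
for o in (.3,.2,.15,.1,0):
    grip(o,20); s=robot.observe();print(o,s["t"],s["grip_width"]*92,s["grip_force"],F(base))
    if s["grip_force"]>2: break
E
```

```text
0.3 19.5583 27.570010856427743 0.0 [-0.5  0.2 -0.2]
0.2 19.95 17.994376801590395 0.0 [ 0.   0.6 -0.2]
0.15 20.2833 13.595907197422694 0.0 [-0.3  0.1 -0.3]
0.1 20.6167 9.138729533214672 0.0 [ 0.3  0.3 -0.2]
0 20.975 0.5454705276164475 0.0 [ 0.3  0.6 -0.4]
```

```bash
python3 - <<'E'
from arc import *
im=viewer.read_camera("wrist");sc=viewer.read_camera("scene");i=viewer.camera_info("wrist")
for e in(-46,0,46):
    print(e,proj(B0+e*np.array([-np.sin(A),np.cos(A),0]),i))
T=np.array(robot.observe()["tcp_pos"]);print("tip",T,proj(T,i),proj(T+[0,0,19],i),"scene",proj(T,viewer.camera_info("scene")),proj(B0,viewer.camera_info("scene")))
a=cv2.resize(im[120:320,240:440],(400,400));b=cv2.resize(sc[110:230,250:370],(400,400),interpolation=cv2.INTER_CUBIC)
save(np.hstack([a,b]),"c5.png")
E
```

```text
-46 [322.8 285.8]
0 [322.8 228.3]
46 [322.8 163.7]
tip [423.3 -52.6  66. ] [322.8 219.9] [322.8 228.3] scene [309.1 184.2] [309.1 180.2]
```

View pics/c5.png

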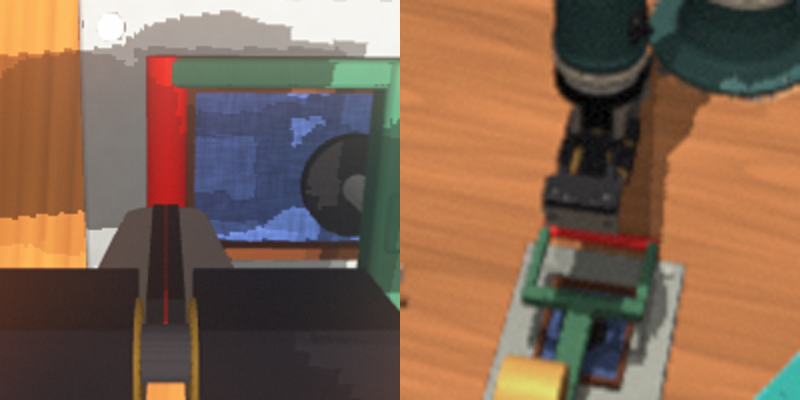

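The shut fingers hide the bar at wrist (322,222), so the tips are above it, not around it. I measure tip depth from the gap in w4, then go lower under force guard (z=36 is clear of the rim either way).

```bash
python3 - <<'E'
from arc import *
import json
i=viewer.camera_info("wrist");T=np.array(robot.observe()["tcp_pos"])
K=np.array(i["camera_matrix"]);print(K[0,0],i["k1"],"tcp depth",(np.array(i["R"])@T+i["t"])[2])
for dz in(0,10,20,30,40):
    print(dz,[proj(T+[dx*np.cos(A),10+dx*np.sin(A),dz],i) for dx in(-23,23)])
g=cv2.cvtColor(cv2.imread("pics/w4.png"),6);print([ (r,np.round(g[r,270:300:2]).tolist(),g[r,350:380:2].tolist()) for r in(228,)])
base=np.array(json.load(open("base.json")))
robot.servo_line(list(B0+G+[0,0,50]),feed=200)
grip(.5,20)
z=0
robot.servo_line(list(B0+G+[0,0,0]),feed=200)
for z in(-6,-12,-18,-24,-30):
    robot.servo_line(list(B0+G+[0,0,z]),feed=60);f=F(base);
    if np.linalg.norm(f)>4: print("touch",z,f);break
print(z,f)
grip(0,20);s=robot.observe();print(s["t"],s["grip_width"]*92,s["grip_force"],s["tcp_pos"],F(base))
E
```

```text
275.8719672463238 -0.029533891280123476 tcp depth 215.00588013276365
0 [array([294.2, 207.6]), array([353.9, 207.6])]
10 [array([292.9, 211.3]), array([355.4, 211.3])]
20 [array([291.4, 215.3]), array([357. , 215.3])]
30 [array([289.7, 219.8]), array([358.8, 219.8])]
40 [array([287.9, 224.8]), array([360.9, 224.8])]
[(228, [86, 85, 84, 85, 74, 50, 52, 52, 48, 125, 118, 120, 119, 118, 121], [71, 75, 72, 73, 47, 45, 44, 44, 44, 83, 81, 81, 80, 81, 79])]
-30 [-0.1  0.3 -0.6]
24.8167 13.05321194729299 20.000225007534027 [423.6 -52.6  36.1] [ 0.9  0.2 -1.3]
```

Confirmed: the true tips sit about 36 mm above the reported TCP. The bar is now gripped at 13 mm width and 20 N. I re-seat 6 mm deeper and swing.

```bash
sed -i 's/^G=.*/G=np.array([0,0,-55.])/' arc.py; python3 - <<'E'
from arc import *
import json
base=np.array(json.load(open("base.json")))
grip(.3,20); robot.servo_line(list(B0+G),feed=60); grip(0,20)
s=robot.observe();print(s["t"],s["grip_width"]*92,s["grip_force"],F(base))
off=0
for th in list(np.arange(.05,.3,.05))+list(np.arange(.33,1.14,.08)):
    go(th,off,90); f=F(base); fn,ft=f@n_(th),f@t_(th)
    print("%.2f n %.1f t %.1f y %.1f off %.2f"%(th,fn,ft,f@np.cross([0,0,1],PX),off))
    if np.linalg.norm(f)>25: break
    off+=np.clip(.1*fn,-.6,.6)
json.dump([off,float(th)],open("st.json","w"))
s=robot.observe();print(s["t"],s["grip_width"]*92,s["grip_force"],s["tcp_pos"])
E
```

```text
25.8833 12.954707498313333 19.99973326921463 [ 1.4  0.5 -3. ]
0.05 n -3.3 t -4.1 y 0.5 off 0.00
0.10 n -3.4 t -4.5 y 0.8 off -0.33
0.15 n -1.8 t -3.7 y 0.3 off -0.67
0.20 n 0.7 t -4.6 y 0.9 off -0.85
0.25 n 2.5 t -4.0 y 0.5 off -0.78
0.33 n 4.3 t -3.3 y 0.5 off -0.53
0.41 n 4.6 t -3.2 y 0.5 off -0.10
0.49 n 6.2 t -2.5 y 0.8 off 0.36
0.57 n 6.9 t -2.3 y 0.5 off 0.96
0.65 n 7.3 t -1.6 y 0.1 off 1.56
0.73 n 8.1 t -2.0 y -0.1 off 2.16
0.81 n 7.3 t -0.6 y -0.3 off 2.76
0.89 n 6.3 t -0.2 y -1.4 off 3.36
0.97 n 4.5 t -0.4 y -1.6 off 3.96
1.05 n 1.6 t 0.7 y -3.1 off 4.41
1.13 n -0.6 t 1.1 y -3.5 off 4.57
32.3167 13.454342950657296 20.003848671913147 [563.9 -39.6 259.9]
```

```bash
python3 - <<'E'
from arc import *
import json
base=np.array(json.load(open("base.json")));off,th=json.load(open("st.json"))
ys=0;Y=np.cross([0,0,1],PX);low=0;mx=0;log=[]
while th<1.64:
    th+=.01
    robot.servo_line(list(H+(250+off)*n_(th)+G+ys*Y),feed=50); f=F(base,3); fn,ft,fy=f@n_(th),f@t_(th),f@Y
    log.append((round(th,2),round(fn,1),round(ft,1),round(fy,1)))
    off+=np.clip(.08*fn,-.3,.3); ys+=np.clip(.1*fy,-.3,.3)
    mx=max(mx,ft)
    if ft<-.6:
        f=F(base,4);ft=f@t_(th);print("recheck",ft)
        if ft<-.5: break
print(*log);json.dump([off,th,ys],open("st.json","w"))
print(robot.observe()["t"],F(base),off,ys)
E
```

```text
recheck -0.8004592202219093
(1.14, np.float64(-1.4), np.float64(1.1), np.float64(-4.6)) (1.15, np.float64(-1.0), np.float64(1.5), np.float64(-4.4)) (1.16, np.float64(-1.1), np.float64(1.1), np.float64(-3.3)) (1.17, np.float64(0.1), np.float64(1.2), np.float64(-2.3)) (1.18, np.float64(-0.2), np.float64(1.0), np.float64(-0.3)) (1.19, np.float64(-0.4), np.float64(1.9), np.float64(1.1)) (1.2, np.float64(-1.0), np.float64(1.6), np.float64(2.0)) (1.21, np.float64(-0.4), np.float64(1.1), np.float64(2.5)) (1.22, np.float64(-0.1), np.float64(1.1), np.float64(1.3)) (1.23, np.float64(-0.3), np.float64(1.6), np.float64(1.5)) (1.24, np.float64(-1.2), np.float64(1.5), np.float64(0.8)) (1.25, np.float64(-1.0), np.float64(1.5), np.float64(-0.0)) (1.26, np.float64(-0.6), np.float64(2.1), np.float64(-0.5)) (1.27, np.float64(-0.2), np.float64(1.8), np.float64(-1.0)) (1.28, np.float64(-1.0), np.float64(1.8), np.float64(-1.3)) (1.29, np.float64(-0.6), np.float64(1.9), np.float64(-1.2)) (1.3, np.float64(0.1), np.float64(1.9), np.float64(-1.2)) (1.31, np.float64(-1.3), np.float64(1.9), np.float64(-0.4)) (1.32, np.float64(-1.1), np.float64(1.5), np.float64(-0.3)) (1.33, np.float64(-0.3), np.float64(1.3), np.float64(0.3)) (1.34, np.float64(0.4), np.float64(0.5), np.float64(0.9)) (1.35, np.float64(1.6), np.float64(-0.7), np.float64(0.5))
38.9833 [-1.5  1.   1.5] 3.619581342996217 -0.6758397336109734
```

```bash
python3 - <<'E'
from arc import *
grip(.35,20)
p=np.array(robot.observe()["tcp_pos"]);robot.servo_line(list(p+[-5,0,75]),feed=200)
robot.movep([470,296,150],down(.1+np.pi)); grip(1.0,20)
for k in(1,):
    i=viewer.camera_info("wrist");im=viewer.read_camera("wrist");save(im,"w6.png")
    try: print(red(im,28,i,[481,301,28]))
    except Exception as e: print(e)
    print([(round(d["confidence"],2),world(d["at"],"wrist",i)) for d in viewer.pinpoint("notebook_mid","wrist")])
i=viewer.camera_info("scene");viewer.read_camera("scene")
for n in("bar","bed","weight_mid"): print(n,[(round(d["confidence"],2),world(d["at"],"scene",i)) for d in viewer.pinpoint(n,"scene")])
s=robot.observe();print(s["t"],s["tcp_pos"],s["contact_force"])
E
```

```text
(((477.0919494628906, 302.1103515625), (91.65300750732422, 58.5692138671875), 7.143368244171143), array([ 302,  157,   50,   74, 2622], dtype=int32))
[(0.71, array([495.5, 167.5,  11.9])), (0.71, array([335.2, 281.5,  13. ])), (0.59, array([479.3, 301.3,  11.2]))]
bar [(0.67, array([619.7, -32.6, 325.5]))]
bed [(0.86, array([489.7, -46.3,  20.5])), (0.36, array([480.3, 304.1,  15.6]))]
weight_mid [(0.62, array([801.3, -22.3,  92.9]))]
42.825 [470. 296. 150.] [ 1.2 -0.4 -0.1]
```

View pics/w6.png

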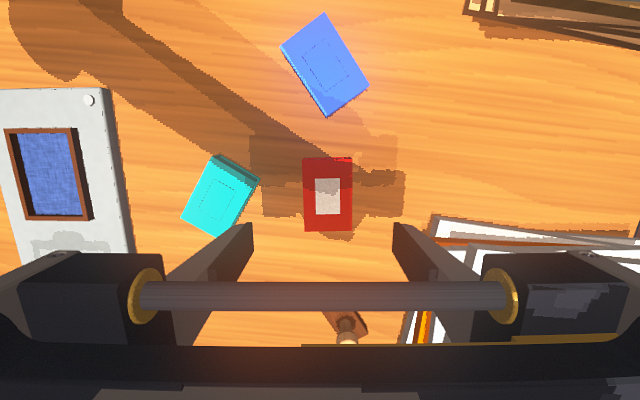

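The beam stays open: bar at (620, -33, 326) is about 1.35 rad. In w6 the red notebook is at (327,194), the empty bed at (50,173), and the lookalikes are blue at (325,65) and turquoise at (220,195). Now I measure the bed from the top camera and pick the notebook up.

```bash
python3 - <<'E'
from arc import *
import json
i=viewer.camera_info("top");im=viewer.read_camera("top")
print([(round(d["confidence"],2),world(d["at"],"top",i)) for d in viewer.pinpoint("bed","top")])
h=cv2.cvtColor(im,cv2.COLOR_RGB2HSV)
m=((h[...,0]>105)&(h[...,0]<130)&(h[...,1]>90)).astype(np.uint8);m[:,:300]=0;m[:,360:]=0;m[:190]=0;m[260:]=0
ct=max(cv2.findContours(m,0,1)[0],key=cv2.contourArea)[:,0].astype(float)
print(m.sum(),cv2.minAreaRect(np.array([ray_at_z(q,i,18)[:2] for q in ct],np.float32)))
yy,xx=np.nonzero(m);print("centroid",ray_at_z((xx.mean(),yy.mean()),i,18))
robot.movep([479.5,302,60],down(.112+np.pi));robot.hold(.1);base=F(0,5)
robot.servo_line([479.5,302,-5],feed=120)
for z in(-10,-15,-20):
    robot.servo_line([479.5,302,z],feed=50);f=F(base)
    if abs(f[2])>3: break
print(z,f); grip(0.3,20); s=robot.observe();print(s["t"],s["grip_width"]*92,s["grip_force"],s["tcp_pos"],F(base))
json.dump([z,list(base)],open("nb.json","w"))
w=viewer.read_camera("wrist");t=viewer.read_camera("top");save(np.hstack([w[150:350,200:460],cv2.resize(t[180:280,150:360],(420,200))]),"c7.png")
E
```

```text
[(0.65, array([488.2, -43.8,  23.3]))]
946 ((488.747314453125, -47.655364990234375), (99.35052490234375, 69.51900482177734), 4.959977149963379)
centroid [488.2 -47.7  18. ]
-20 [-0.1  0.2 -0.2]
45.7333 59.73899151900443 19.993024170398712 [479.6 302.1 -19.9] [0.2 0.9 0.4]
```

View pics/c7.png

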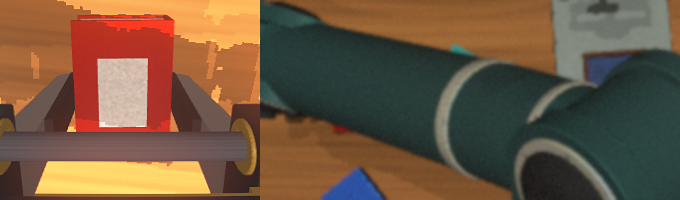

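```bash
python3 - <<'E'
from arc import *
import json
z0,base=json.load(open("nb.json"));base=np.array(base)
i=viewer.camera_info("wrist")
P=ray_at_z((325,169),i,28);T=np.array(robot.observe()["tcp_pos"]);c,s_=np.cos(.112),np.sin(.112)
print("near edge along nb x rel TCP",(P-T)@[c,s_,0])
robot.servo_line([479.5,302,z0+70],feed=150); s=robot.observe();print(s["grip_width"]*92,s["grip_force"],F(base))
b=np.array([488.3,-46.4])
robot.servo_line([b[0]-5,b[1],z0+75],feed=220,rotation=down(.092+np.pi))
i=viewer.camera_info("wrist");im=viewer.read_camera("wrist");save(im,"w8.png")
s=robot.observe();print(s["t"],s["grip_width"]*92,s["tcp_pos"],F(base))
E
```

```text
near edge along nb x rel TCP -46.62003452953846
59.84922017902792 19.993624091148376 [ 0.4 -0.1 -1.6]
48.3333 59.60342382740569 [483.3 -45.2  55.1] [-0.3  0.1 -1.8]
```

View pics/w8.png

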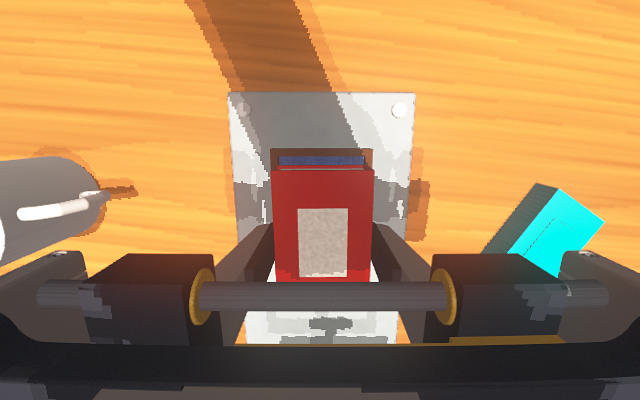

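```bash
python3 - <<'E'
from arc import *
i=viewer.camera_info("wrist");a=.092;X=np.array([np.cos(a),np.sin(a),0]);Y=np.array([-np.sin(a),np.cos(a),0])
T=np.array(robot.observe()["tcp_pos"])
h=cv2.cvtColor(cv2.imread("pics/w8.png"),cv2.COLOR_BGR2HSV)
m=(h[...,0]>105)&(h[...,0]<130)&(h[...,1]>90);m[:145]=0;m[172:]=0;m[:,:260]=0;m[:,380:]=0
yy,xx=np.nonzero(m);r=158;print("blue rows",yy.min(),yy.max(),[(r,xx[yy==r].min(),xx[yy==r].max()) for r in range(yy.min(),yy.max()+1)])
L,R=ray_at_z((271,149),i,28),ray_at_z((373,149),i,28);print(L,R,"width",(L-R)@Y,"yaw",np.arctan2(*(((L-R) if (L-R)@Y>0 else (R-L))[:2]*[-1,1])));print("bed from rim",(L+R)/2+58*X)
# notebook top near corners, top z: bottom lifted 75 -> top 103
l,q=ray_at_z((274,170),i,103),ray_at_z((373,169),i,103);print("nb width",(l-q)@Y,"nb centre",(l+q)/2+45*X,T)
E
```

```text
Traceback (most recent call last):
ValueError: zero-size array to reduction operation minimum which has no identity
```

```bash
python3 - <<'E'
from arc import *
i=viewer.camera_info("wrist");a=.092;X=np.array([np.cos(a),np.sin(a),0]);Y=np.array([-np.sin(a),np.cos(a),0])
T=np.array(robot.observe()["tcp_pos"])
L,R=ray_at_z((271,149),i,28),ray_at_z((373,149),i,28);d=(L-R) if (L-R)@Y>0 else R-L;print("width",d@Y,"yaw",np.arctan2(-d[0],d[1]),"bed from rim",(L+R)/2+58*X)
l,q=ray_at_z((274,170),i,103),ray_at_z((373,169),i,103);print("nb width",(l-q)@Y,"nb centre",(l+q)/2+45*X,T)
E
```

```text
width 84.6623154069947 yaw 0.09369252742588972 bed from rim [488.1 -45.4  28. ]
nb width -56.55436853305255 nb centre [481.9 -45.  103. ] [483.3 -45.3  55.1]
```

```bash
python3 - <<'E'
from arc import *
import json
z0,_=json.load(open("nb.json"));b=[489.5,-46.0]
robot.servo_line([b[0],b[1],z0+45],feed=80,rotation=down(.093+np.pi));robot.hold(.15);base=F(0,6)
robot.servo_line([b[0],b[1],z0+24],feed=50);print(F(base))
z=z0+24
while z>z0+13:
    z-=1;robot.servo_line([b[0],b[1],z],feed=25);f=F(base,3)
    if f[2]>1.8: break
print("z rel",z-z0,f); s=robot.observe();print(s["t"],s["grip_width"]*92)
grip(.8,20);print("open",F(base))
robot.servo_line([b[0]-3,b[1],z+90],feed=120)
robot.servo_line([400,-46,z+150],feed=200)
i=viewer.camera_info("top");t=viewer.read_camera("top")
sc=viewer.read_camera("scene");w=viewer.read_camera("wrist")
print(red(sc,46,viewer.camera_info("scene"),[488,-46,46]))
save(np.hstack([w[100:350,180:480],cv2.resize(sc[130:330,200:440],(300,250))]),"c9.png")
print(robot.observe()["t"])
E
```

```text
[-0.5 -0.1  0.4]
z rel 17 [-3.  -0.6 12.5]
51.8833 59.67477564081918
open [-0.1 -0.3  1.8]
(((519.8053588867188, -33.513893127441406), (37.82352828979492, 45.938846588134766), 15.327777862548828), array([299, 208,  16,  11, 102], dtype=int32))
54.0583
```

View pics/c9.png

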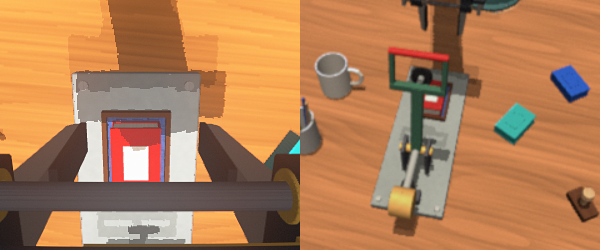

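The crop shows the notebook lying in the bed, with blue floor visible on its left, right and robot sides. The beam is leaning open, and the mug, pot and stamp are untouched.

```bash
python3 -c "
from h import *
print(robot.job_done())"
```

```text
the job is handed in; nothing more can be done
None
```

I handed the job in at about 54 s: the beam leans open on its stop at about 1.35 rad, and the red notebook lies in the bed, inside the rim as far as the last picture shows (contact peaked at about 12.5 N as it was set down); the mug, pencil pot and stamp were not touched.

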